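Tilt the matching bracket into the turntable's slotted shoe

TASK

Take the steel bracket whose pair of notches matches the two studs in the slotted shoe on the turntable, tilt it plain edge first through the shoe's opening and under the cover, then lay it flat on the shoe's floor with the notched edge still clear of the studs and let go of it. Then slide it home, so that its notches slide fully under the stud heads and its notched edge meets the end wall. Leave the other bracket and the loose things on the mat where they are, and do not knock the indicator.

Things in the scene. Friction and masses are not known exactly. Their poses are not given: they have to be found in the camera images.
- wide_bracket_web (a point): Matching steel bracket (0.24-0.36 kg, loose, standing on its foot): its upright web, 28 mm long (x), 6 mm thick (y), top 92 mm above the bracket's underside. Point: web's centre, 46 mm above the underside, 29 mm to +x of the foot's centre; z up. Grip the broad faces (closing along y) 60-75 mm above the underside, to keep the fingers above the shoe's cover.
- wide_bracket: Same bracket, same axes: centre of the underside of its flat foot, 90 (x) x 66 (y) x 5 mm. Plain edge at x = -45 mm; notched edge at x = +45 mm, with two open notches 12 mm wide, 20 mm deep, their centre lines 44 mm apart (y = +22 and -22 mm), matching the studs. The web covers x = +15 to +43 mm; its thin end faces can wedge between closed finger pads: push with a finger's side.
- narrow_bracket_web (a point): The other bracket, to leave alone: its notches are only 22 mm apart (y = +11 and -11 mm) and do not match the studs; otherwise the same. Point and axes as for the matching bracket's web.
- turntable: Cast aluminium turntable, clamped, does not move: round plate 260 mm across, top 36 mm above this origin (centre of its underside, on the 3 mm rubber mat). On its -y side is the slotted shoe, on its +y side the indicator.
- shoe_home (a point): Slotted shoe, a fixed box on the turntable. Point on its inner floor: where the underside centre of the bracket is when home, with the same axes; z up. Inside: y from -36 to +36 mm, x from +45 mm (end wall, stud end) to -77 mm (covered end). Side walls (5 mm thick) and end wall (6 mm) rise 34 mm above the floor. The foot lies flat clear of the studs with its centre at x = -21 to -31 mm.
- shoe_cover (a point): Middle of the edge of the shoe's fixed cover, on its top face; axes as shoe_home, from which it lies at x = -25, z = +34 mm. The cover is 4 mm thick (underside 30 mm above the floor) and closes all of the shoe to the -x side. The opening, from here 70 mm in +x to the end wall, is shorter than the 90 mm foot, which so goes in only tilted.
- shoe_studs (a point): Point midway between the two studs, on the shoe's floor, at x = +32 mm from shoe_home, same axes. Studs at y = +22 and -22 mm: 6 mm shanks, heads 13 mm across, from 9 to 13.5 mm above the floor, too wide for the notches to drop over: the bracket slides under them in +x. Metal slides on metal with friction about 0.3.
- indicator: Vertical speed indicator fixed face-up on the turntable: black round case 82 mm across, 60 mm high, with a clear dome to 76 mm; origin at the centre of its underside, 117 mm to +y of the shoe's middle line. Not to be knocked.
- lens: Loose green glass lens, 64 mm across, 9 mm high, on the mat; origin at the centre of its underside. Leave it.
- bezel_wrench: Loose chrome bezel wrench lying on the mat: ring 80 mm across with a flat handle reaching 138 mm to -x, 10 mm high; origin at the ring's centre, underside. Leave it.
- screwdriver: Loose screwdriver with a black handle lying at the far side of the mat. Leave it.
Mind the look-alikes: they are no part of the job. What is shaped like the wide_bracket but turquoise is not meant.

How it is judged (in metres and radians):
On the way:
1. the matching bracket lies flat on the shoe's floor, under the cover but not yet home, and the fingers have let go of it (z of wide_bracket in the frame of shoe_home between -0.004 and 0.004 m and angle between wide_bracket's own z axis and vertical below 0.06 rad and x of wide_bracket in the frame of shoe_home between -0.036 and -0.012 m and y of wide_bracket in the frame of shoe_home between -0.008 and 0.008 m and contact force between the fingers and wide_bracket below 0.2 N), for 0.2 s.
At the end, for the whole second after the job is handed in: The matching bracket lies flat on the shoe's floor (4 mm, 0.06 rad), at rest, its notched edge within 5 mm of the end wall, within 6 mm of the middle line and 0.1 rad of the shoe's direction; the other bracket, lens, wrench and screwdriver are within 30 mm of their starts (z of wide_bracket in the frame of shoe_home between -0.004 and 0.004 m and angle between wide_bracket's own z axis and vertical below 0.06 rad and x of wide_bracket in the frame of shoe_home between -0.005 and 0.004 m and y of wide_bracket in the frame of shoe_home between -0.006 and 0.006 m and angle between the x axis of wide_bracket and the x axis of shoe_home, either way round below 0.1 rad and linear speed of wide_bracket below 0.02 m/s and distance of each of narrow_bracket_web, lens, bezel_wrench, screwdriver from where it was at the start of the episode below 0.03 m); the robot touches nothing.
It fails at once if the other bracket is moved more than 30 mm (distance of narrow_bracket_web from where it was at the start of the episode above 0.03 m).
It fails at once if the lens is moved more than 30 mm (distance of lens from where it was at the start of the episode above 0.03 m).
It fails at once if the bezel wrench is moved more than 30 mm (distance of bezel_wrench from where it was at the start of the episode above 0.03 m).
It fails at once if the screwdriver is moved more than 30 mm (distance of screwdriver from where it was at the start of the episode above 0.03 m).
It fails at once if the indicator is knocked (more than 5 N) (contact force between indicator and anything else above 5 N).
It also fails if it takes over 58 s, if anything falls off the work surface, if the arm or the gripper's body presses on something with over 40 N, if the wrist force passes 120 N, or if a joint passes its speed limit or range.

ROBOT

A 6-joint arm with a two-finger parallel gripper is mounted at the origin on the work surface. World frame = base frame: x ahead of the robot, y to its left, z up, the work surface at z = 0. Lengths are in mm, angles in rad, forces in N, time in s.
With the tool pointing down it reaches from about 325 to 775 mm from the base axis. Payload 5.5 kg.
Tool frame: the origin (TCP) lies between the finger pads; the fingertips stand 17 mm ahead of it and the grasp point (between the pads) lies 2 mm behind it; z points along the fingers, y is the direction in which the jaws open and shut (so a half turn about z gives the same grasp; the last joint's range is limited). The gripper opens to 88 mm and grips with 3 to 60 N. Pads are 20 mm wide; open, the fingers measure 115 mm over their backs; the gripper's body (75 mm by 178 mm) begins 61 mm behind the grasp point.
Start: joints at [1.123, 0.091, 1.231, -0, 1.82, -0.057], TCP at [228.563, 554.775, 239.631] pointing down, gripper open.
Joint ranges: [-2.87, 2.87], [-0.86, 2.18], [0.17, 2.46], [-1.51, 4.65], [0.06, 2.69], [-2.65, 2.65]. Speed limits (rad/s): [2.57, 2.57, 3.01, 3.14, 3.14, 3.14].

INTERFACE

Orientations are given as a unit quaternion [x, y, z, w].
In Python, from station import read_state, vision, workorder gives the robot as it stands.
- The arm moves only by the tool step_arm, never from a script. Its argument "steps" is a list of rows, each a list of 5 numbers: the opening, from 0 (shut) to 1 (fully open), then the shift along the tool's x, y, z in cm, then the turn about the tool's z in rad. A call has exactly 8 rows; each row is the pose to reach, as a shift and turn from the pose measured when the call began, along the tool's axes at that moment; what a row does not reach only later rows make up. A row lasts 1/10 s, in which the tool goes at most 50 mm and 8.59 degrees, less where a joint would pass 70% of its speed; a pose out of reach is approached as far as the arm can. A call with a gripper value outside its range is refused whole. The fingers move at their own pace and stop on an object; the grip force is fixed at half the most. Time passes only in rows, so rows that repeat a pose let the fingers close, or fill a call up. It gives the time, the measured TCP pose, the force and the opening at its end, in the units of the state.
- read_state(): the state, without advancing time (a new reading comes with each control period).
- vision.get_image(name): name is "scene" or "top" or "wrist"; returns the picture (480x640x3 uint8, red, green, blue); there is no depth.
- vision.camera_info(name): a dict with "fx", "fy", "cx", "cy" (pixels), "R" (3x3) and "t" (3): a world point X has camera coordinates R X + t; the wrist camera has in their place "T_tool_cam" (4x4, takes a point from camera to tool coordinates, whose origin is the TCP and whose axes are the flange's). Camera axes: x right, y down, z forward; pixel columns grow to the right and rows downward; lengths in mm; the calibration is good to about 2 mm. A picture is of the moment at which its call begins: read the wrist's pose just before it. camera_info takes no time and is no camera call.
- workorder.hand_in(): hands the job in, once; it reports no verdict.
The state is a dict: "time": time; "joint_pos": joint angles; "dq": joint speeds; "joint_efforts": joint torques, N m; "tool_pos": TCP position; "eef_rot": TCP orientation; "contact_force": force on the tool from outside, world axes, zero at the start; "torque": the same for the moment, N m; "gripper_width": finger opening in mm.
Only numpy, scipy, OpenCV 4.12 (cv2) and the standard library are available. Lean on these libraries where they do the work, as an engineer would, in place of code of your own. Each camera call takes 0.05 s, during which the arm holds its last target.

## Working session

There is one attempt and no reset: what is moved stays moved. The work goes in short steps, Python scripts to look and compute and a tool call to move; the robot and the scene stay as the last step left them, time stands still between calls to the robot, and variables do not carry over. Pictures are saved under pics/ and viewed, and the job is handed in when it is done.

Besides the shell and the picture viewer there is one more tool, called after "Call:" by a JSON object that holds its "op" and its "data". step_arm: Moves the arm, as the interface text tells. Its arguments: {"type":"object","properties":{"steps":{"type":"array","items":{"type":"array","items":{"type":"number"}}}},"required":["steps"]}

```bash
ls; mkdir -p pics
python3 - <<'E'
from station import read_state, vision, workorder
import cv2
print(read_state())
for n in ("scene","top","wrist"):
    im=vision.get_image(n); cv2.imwrite(f"pics/{n}0.png",im[:,:,::-1]); i=vision.camera_info(n); print(n,{k:(v if not hasattr(v,'tolist') else v.round(4).tolist()) for k,v in i.items()} if True else 0)
E
```

```text
pics
{'time': 0.0, 'joint_pos': array([ 1.12327733e+00,  9.18293100e-02,  1.23186023e+00, -9.86508909e-06,
        1.81979871e+00, -5.67091477e-02]), 'dq': array([ 0.00119897,  0.00170796, -0.00027119,  0.00021293, -0.00046848,
        0.00076369]), 'joint_efforts': array([-8.23822174e-04, -4.46442604e+01, -4.06444824e+01,  6.97593391e-02,
        2.90731149e-02, -1.22309934e-04]), 'tool_pos': array([228.45879739, 554.52058015, 238.53902855]), 'eef_rot': array([ 1.94164869e-01,  9.80968453e-01, -9.19030255e-04, -2.31799982e-04]), 'contact_force': array([-0.15029486,  1.04345279, -0.2370844 ]), 'torque': array([ 3.69297247e-02, -3.70403341e-02,  6.00375094e-05]), 'gripper_width': 87.71516002567589}
scene {'fx': 515.4560784313587, 'fy': 515.4560784313587, 'cx': 324.01289143271555, 'cy': 240.40942319349477, 'R': [[-0.6005, 0.7997, -0.0008], [0.5224, 0.3915, -0.7575], [-0.6054, -0.4553, -0.6528]], 't': [390.159, -194.4313, 1999.0483]}
top {'fx': 475.82642939895646, 'fy': 475.82642939895646, 'cx': 319.23764401390525, 'cy': 242.66729296314327, 'R': [[0.0075, -1.0, 0.0026], [-0.9738, -0.0079, -0.2271], [0.2272, -0.0008, -0.9739]], 't': [-97.5725, 559.5376, 1202.1002]}
wrist {'fx': 352.4790385531953, 'fy': 352.4790385531953, 'cx': 322.58747551384084, 'cy': 240.34070531459835, 'T_tool_cam': [[-0.0006, -0.9624, -0.2717, 73.7583], [1.0, -0.0005, -0.0005, 0.4002], [0.0004, -0.2717, 0.9624, -145.5129], [0.0, 0.0, 0.0, 1.0]]}
```

View pics/scene0.png

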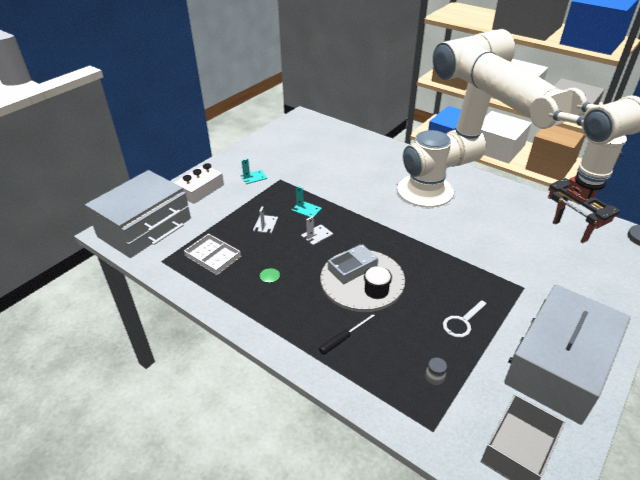

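View pics/top0.png

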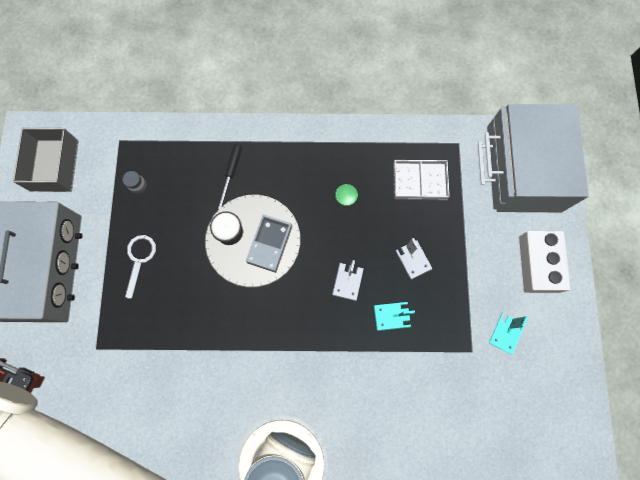

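View pics/wrist0.png

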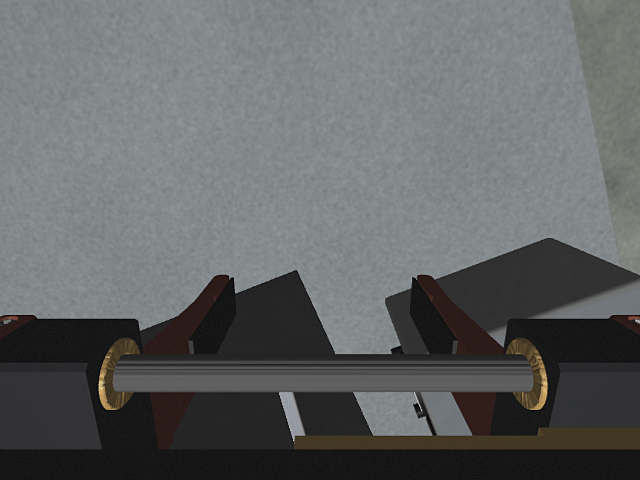

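Run:
```python
import cv2,numpy as np
a=cv2.imread("pics/top0.png")
c=cv2.resize(a[225:345,325:445],None,fx=4.5,fy=4.5,interpolation=cv2.INTER_CUBIC)
cv2.imwrite("pics/c1.png",c)
c=cv2.resize(a[190:290,200:310],None,fx=5.5,fy=5.5,interpolation=cv2.INTER_CUBIC)
cv2.imwrite("pics/c2.png",c)
s=cv2.imread("pics/scene0.png")
c=cv2.resize(s[180:310,240:420],None,fx=4.4,fy=4.4,interpolation=cv2.INTER_CUBIC)
cv2.imwrite("pics/c3.png",c)
```

```text
(no output)
```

View pics/c1.png

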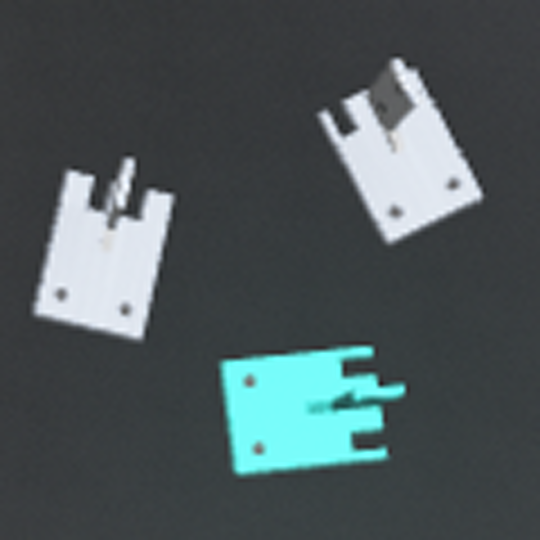

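View pics/c2.png

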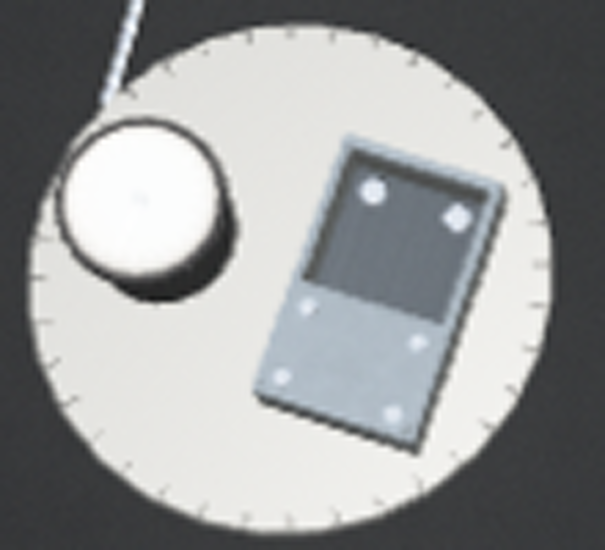

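View pics/c3.png

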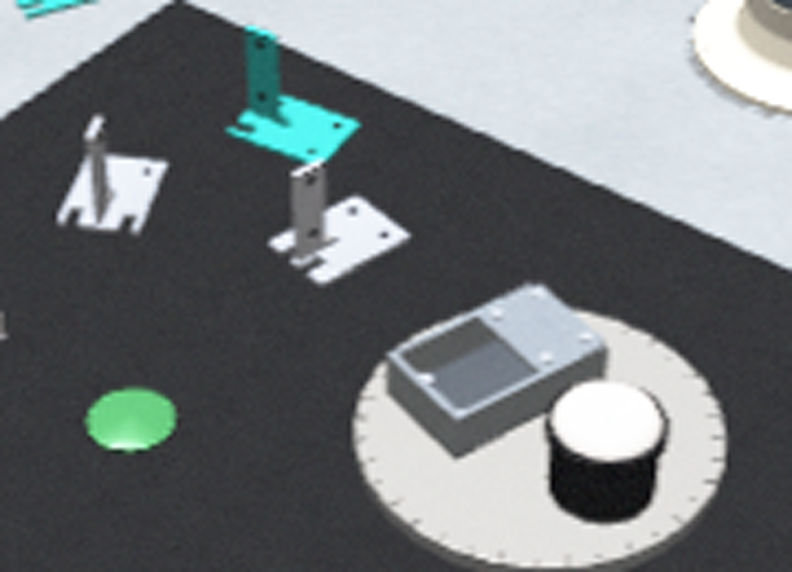

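```bash
cat > h.py <<'E'
import numpy as np, cv2
from scipy.spatial.transform import Rotation as Ro
from station import read_state, vision, workorder
def ext(n,st=None):
    i=vision.camera_info(n)
    K=np.array([[i['fx'],0,i['cx']],[0,i['fy'],i['cy']],[0,0,1]])
    if n=='wrist':
        st=st or read_state()
        T=np.eye(4);T[:3,:3]=Ro.from_quat(st['eef_rot']).as_matrix();T[:3,3]=st['tool_pos']
        W=np.linalg.inv(T@np.array(i['T_tool_cam'])); R,t=W[:3,:3],W[:3,3]
    else: R,t=np.array(i['R']),np.array(i['t'])
    return K,R,t
def ray(e,px):
    K,R,t=e; d=R.T@np.linalg.inv(K)@np.array([px[0],px[1],1.]); return -R.T@t,d/np.linalg.norm(d)
def plane(e,px,z):
    o,d=ray(e,px); return o+d*(z-o[2])/d[2]
def tri(es,pxs):
    A=np.zeros((3,3));b=np.zeros(3)
    for e,p in zip(es,pxs):
        o,d=ray(e,p);M=np.eye(3)-np.outer(d,d);A+=M;b+=M@o
    X=np.linalg.solve(A,b); return X,[proj(e,X)-np.array(p) for e,p in zip(es,pxs)]
def proj(e,X):
    K,R,t=e; c=K@(R@np.asarray(X)+t); return c[:2]/c[2]
def toolframe(v,st=None):
    st=st or read_state(); return Ro.from_quat(st['eef_rot']).as_matrix().T@v
def snap(n,f):
    st=read_state(); im=vision.get_image(n); cv2.imwrite(f"pics/{f}.png",im[:,:,::-1]); return ext(n,st),im,st
E
python3 - <<'E'
from h import *
np.set_printoptions(precision=1,suppress=True)
T=ext('top');S=ext('scene')
def c1(x,y): return (325+x/4.5,225+y/4.5)
def c2(x,y): return (200+x/5.5,190+y/5.5)
def c3(x,y): return (240+x/4.4,180+y/4.4)
for p in [(388,243),(484,197),(320,113)]: print('B',plane(T,c1(*p),8))
for p in [(35,315),(142,338),(66,170),(174,192)]: print('A',plane(T,c1(*p),8))
# shoe corners: end wall left (indicator side), right, cover far
for a,b in [((345,135),(462,413)),((503,187),(388,357)),((418,440),(535,285)),((256,392),(605,347))]:
    print('shoe',*tri([T,S],[c2(*a),c3(*b)]))
print('ttcentre',plane(T,(252.9,240.5),39))
print('B web', *tri([T,S],[c1(397,62),c3(97,122)]))
E
```

```text
B [ 473.4 -345.7    8. ]
B [ 502.3 -405.5    8. ]
B [ 554.  -306.7    8. ]
A [ 427.9 -131.1    8. ]
A [ 414.5 -195.5    8. ]
A [ 517. -150.    8.]
A [ 503.8 -216.     8. ]
shoe [631.2  60.7  78.6] [array([-1. ,  0.6]), array([-1. , -0.1])]
shoe [608.6 -17.   70.1] [array([-0.6,  0.4]), array([-0.6, -0.1])]
shoe [483.2  21.9  69.7] [array([-1. ,  0.6]), array([-0.9, -0.1])]
shoe [506.9  98.8  68.3] [array([-0.5,  0.3]), array([-0.5, -0. ])]
ttcentre [570.8  87.2  39. ]
B web [ 561.  -332.6  105.4] [array([-1.1,  0.7]), array([-1. , -0.3])]
```

Run:
```python
from h import *
s=read_state(); print(toolframe(np.array([510,-365,240.])-s['tool_pos']))
```

```text
[-6.10593029e+02 -7.43031812e+02 -2.18262829e-01]
```

Candidates (top view): steel at (414,258), whose notches lie near the foot's outer edges, so it is the wide one. Steel at (348,280) has its notches beside the web (narrow), and the two at (394,316) and (509,332) are turquoise look-alikes. I choose (414,258), and the crop confirms it.

Call:
{"op": "step_arm", "data": {"steps": [[1,-61,-74.3,0,2.3],[1,-61,-74.3,0,2.3],[1,-61,-74.3,0,2.3],[1,-61,-74.3,0,2.3],[1,-61,-74.3,0,2.3],[1,-61,-74.3,0,2.3],[1,-61,-74.3,0,2.3],[1,-61,-74.3,0,2.3]]}}

```text
time: 0.95
tool_pos: [345.3, 170.4, 239.6]
eef_rot: [0.716, 0.698, -0.0, 0.0]
contact_force: [0.6, 0.4, 0.0]
gripper_width: 87.9
```

```bash
cat > goto.py <<'E'
import sys
from h import *
# args: x y z yaw(deg of tool x)
x,y,z,yaw=map(float,sys.argv[1:5])
s=read_state(); R=Ro.from_quat(s['eef_rot']).as_matrix()
d=R.T@(np.array([x,y,z])-s['tool_pos'])/10
cy=np.degrees(np.arctan2(R[1,0],R[0,0])); dy=(cy-yaw+180)%360-180
print('shift cm',d.round(2),'turn',round(np.radians(dy),3),'| pos',s['tool_pos'].round(1),'yaw',cy.round(2),'tilt',np.degrees(np.arccos(-R[2,2])).round(2),'F',s['contact_force'].round(1),'w',round(s['gripper_width'],1),'t',s['time'],'q6',s['joint_pos'][5].round(2))
E
python3 goto.py 510 -365 240 25.8
```

```text
shift cm [-5.310e+01  1.783e+01  1.000e-02] turn 1.095 | pos [345.3 170.4 239.6] yaw 88.54 tilt 0.06 F [0.6 0.4 0. ] w 87.9 t 0.95 q6 0.4
```

Call:
{"op": "step_arm", "data": {"steps": [[1,-53.1,17.8,0,1.1],[1,-53.1,17.8,0,1.1],[1,-53.1,17.8,0,1.1],[1,-53.1,17.8,0,1.1],[1,-53.1,17.8,0,1.1],[1,-53.1,17.8,0,1.1],[1,-53.1,17.8,0,1.1],[1,-53.1,17.8,0,1.1]]}}

```text
time: 1.75
tool_pos: [462.4, -212.5, 239.8]
eef_rot: [0.976, 0.218, 0.0, 0.0]
contact_force: [1.1, 0.2, 0.6]
gripper_width: 87.8
```

```bash
python3 goto.py 510 -365 240 25.8
```

```text
shift cm [-2.190e+00  1.582e+01 -1.000e-02] turn -0.011 | pos [ 462.4 -212.5  239.8] yaw 25.2 tilt 0.05 F [1.1 0.2 0.6] w 87.8 t 1.75 q6 0.63
```

Call:
{"op": "step_arm", "data": {"steps": [[1,-2.2,15.8,0,0],[1,-2.2,15.8,0,0],[1,-2.2,15.8,0,0],[1,-2.2,15.8,0,0],[1,-2.2,15.8,0,0],[1,-2.2,15.8,0,0],[1,-2.2,15.8,0,0],[1,-2.2,15.8,0,0]]}}

```text
time: 2.55
tool_pos: [509.9, -363.4, 241.2]
eef_rot: [0.976, 0.219, 0.001, 0.001]
contact_force: [-0.0, -0.8, 0.3]
gripper_width: 88.0
```

```bash
python3 goto.py 510 -365 240 25.8; python3 -c "
from h import *
snap('wrist','w1')"
```

```text
shift cm [-0.06  0.15  0.12] turn -0.009 | pos [ 509.9 -363.4  241.2] yaw 25.29 tilt 0.15 F [-0.  -0.8  0.3] w 88.0 t 2.55 q6 0.46
```

View pics/w1.png

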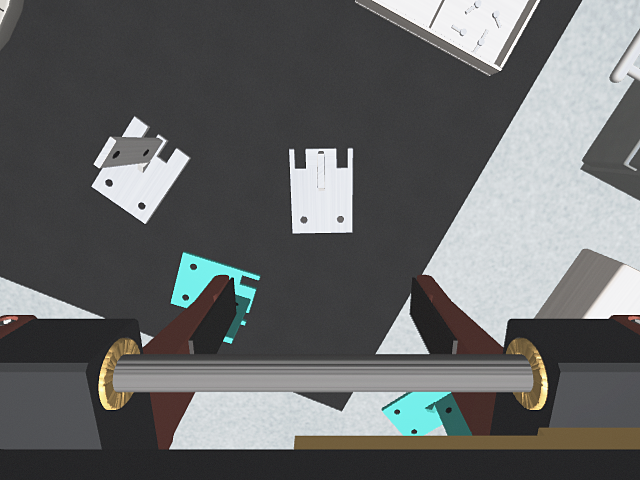

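Run:
```python
from h import *
np.set_printoptions(precision=1,suppress=True)
im=cv2.imread('pics/w1.png'); e=ext('wrist')
g=im.min(2)
m=(g>120).astype(np.uint8); m[:, :270]=0; m[:,370:]=0; m[:130]=0; m[250:]=0
n,l,st,c=cv2.connectedComponentsWithStats(m); k=1+st[1:,4].argmax(); print(st[k])
ys,xs=np.where(l==k)
P=np.array([plane(e,(x,y),8)[:2] for x,y in zip(xs,ys)])
r=cv2.minAreaRect(P.astype(np.float32)); print(r); print(cv2.boxPoints(r))
cv2.imwrite('pics/w1c.png',cv2.resize(im[130:250,270:380],None,fx=5,fy=5,interpolation=cv2.INTER_CUBIC))
```

```text
[ 289  148   64   86 4740]
((529.8153076171875, -353.23651123046875), (90.51278686523438, 66.5096435546875), 26.41720199584961)
[[ 474.5 -343.6]
 [ 504.1 -403.2]
 [ 585.1 -362.9]
 [ 555.6 -303.3]]
```

View pics/w1c.png

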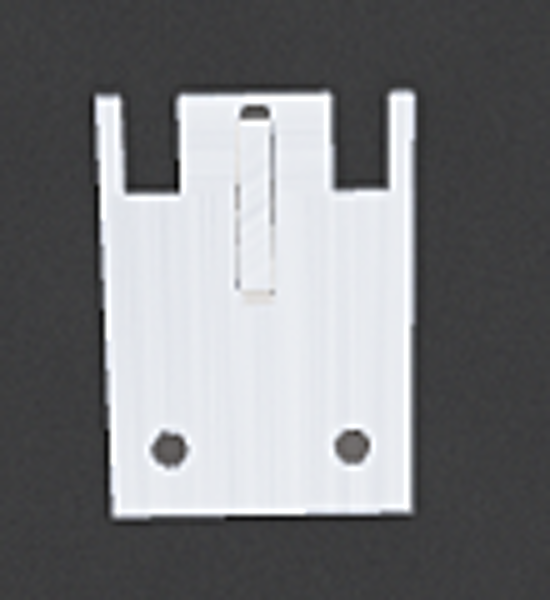

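```bash
python3 goto.py 563.8 -336.3 71 26.4
```

```text
shift cm [ 6.02 -0.2  17.01] turn -0.019 | pos [ 509.9 -363.6  241. ] yaw 25.28 tilt 0.14 F [-0.3  0.6  0.2] w 87.9 t 2.6 q6 0.46
```

Call:
{"op": "step_arm", "data": {"steps": [[1,5,-0.2,0,-0.02],[1,6,-0.2,3,-0.02],[1,6,-0.2,8,-0.02],[1,6,-0.2,13,-0.02],[1,6,-0.2,15.5,-0.02],[1,6,-0.2,16.5,-0.02],[1,6,-0.2,17,-0.02],[1,6,-0.2,17,-0.02]]}}

```text
time: 3.4
tool_pos: [564.2, -336.6, 72.7]
eef_rot: [0.973, 0.229, 0.002, 0.002]
contact_force: [-0.8, -0.2, 0.9]
gripper_width: 87.8
```

```bash
python3 goto.py 563.8 -336.3 71 26.4; python3 -c "
from h import *
snap('wrist','w2')"
```

```text
shift cm [-0.03 -0.05  0.17] turn 0.001 | pos [ 564.2 -336.6   72.7] yaw 26.44 tilt 0.27 F [-0.8 -0.2  0.9] w 87.8 t 3.4 q6 0.52
```

View pics/w2.png

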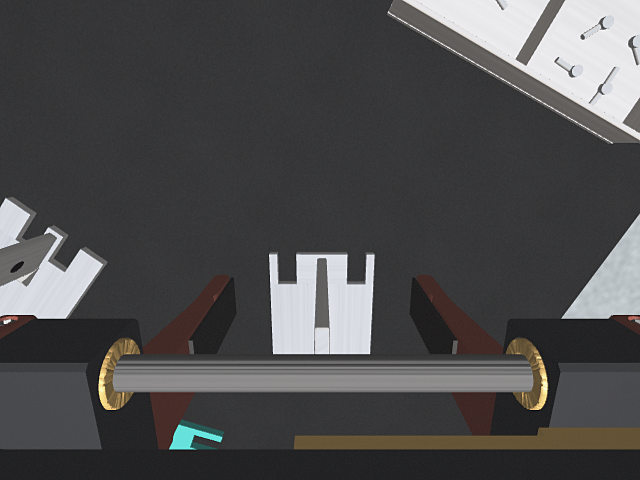

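The web at column 322 sits midway between the pads (233 and 412). Closing.

Call:
{"op": "step_arm", "data": {"steps": [[0,0,0,0,0],[0,0,0,0,0],[0,0,0,0,0],[0,0,0,0,0],[0,0,0,0,0],[0,0,0,0,0],[0,0,0,0,0],[0,0,0,0,0]]}}

```text
time: 4.25
tool_pos: [564.5, -336.8, 73.5]
eef_rot: [0.974, 0.229, 0.002, 0.002]
contact_force: [-0.0, 0.6, -0.5]
gripper_width: 26.9
```

Call:
{"op": "step_arm", "data": {"steps": [[0,0,0,-1,0],[0,0,0,-3,0],[0,0,0,-6,0],[0,0,0,-9,0],[0,0,0,-11,0],[0,0,0,-12,0],[0,0,0,-12,0],[0,0,0,-12,0]]}}

```text
time: 5.05
tool_pos: [563.7, -336.3, 192.4]
eef_rot: [0.973, 0.229, 0.001, 0.002]
contact_force: [-0.6, 0.8, -0.7]
gripper_width: 0.1
```

```bash
python3 goto.py 563.8 -336.3 192 26.4; python3 -c "
from h import *
e,im,s=snap('wrist','w3')
e,im,s=snap('scene','s3'); p=proj(e,s['tool_pos']).astype(int);print(p)
cv2.imwrite('pics/s3c.png',cv2.resize(im[p[1]-60:p[1]+80,p[0]-80:p[0]+80,::-1],None,fx=4.5,fy=4.5,interpolation=cv2.INTER_CUBIC))"
```

```text
shift cm [0.   0.   0.04] turn 0.001 | pos [ 563.7 -336.3  192.4] yaw 26.44 tilt 0.26 F [-0.6  0.8 -0.7] w 0.1 t 5.05 q6 0.52
[257 186]
```

View pics/w3.png

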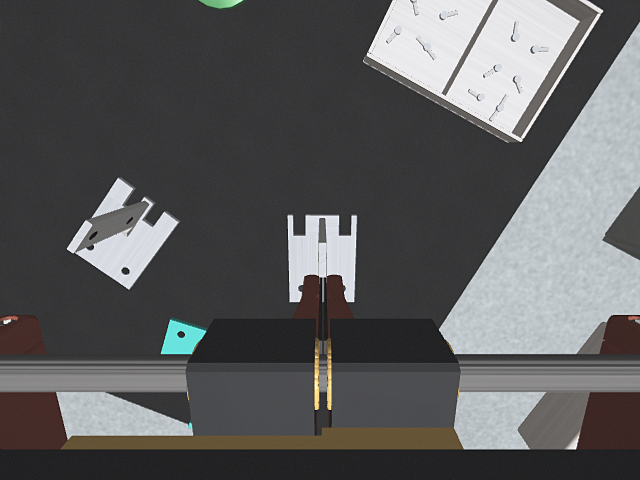

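View pics/s3c.png

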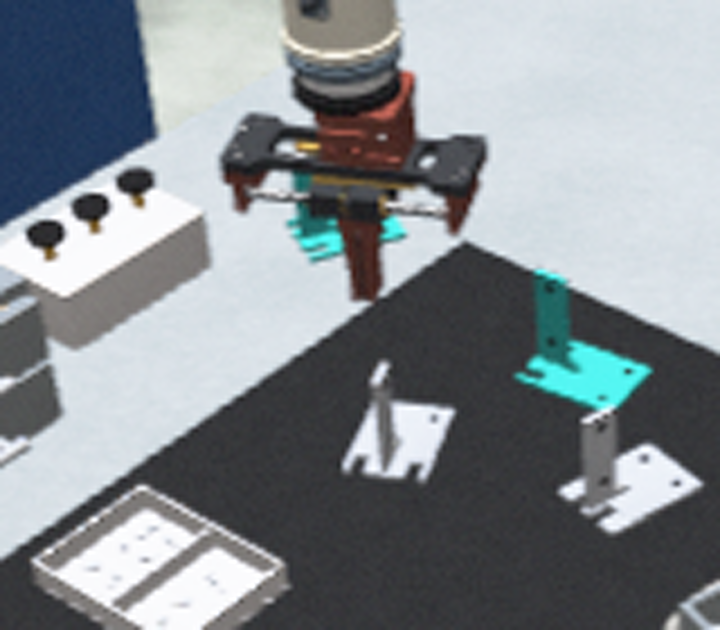

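The lift began before the fingers had closed (26.9 mm). The bracket is still standing, so I re-measure and repeat.

```bash
python3 - <<'E'
from h import *
np.set_printoptions(precision=1,suppress=True)
im=cv2.imread('pics/w3.png'); e=ext('wrist')
for p in [(288,216),(356,216),(290,301),(355,302)]: print(plane(e,p,8))
E
python3 goto.py 563.8 -336.3 71 26.4
```

```text
[ 554.8 -304.4    8. ]
[ 583.6 -362.3    8. ]
[ 475.6 -343.4    8. ]
[ 504.  -403.3    8. ]
shift cm [ 0.    0.   12.04] turn 0.001 | pos [ 563.5 -336.1  191.4] yaw 26.44 tilt 0.16 F [-0.8  0.8 -1.5] w 0.3 t 5.15 q6 0.52
```

Call:
{"op": "step_arm", "data": {"steps": [[0.5,0,0,0,0],[0.5,0,0,0,0],[0.5,0,0,0,0],[0.5,0,0,2,0],[0.5,0,0,6,0],[0.5,0,0,10,0],[0.5,0,0,12,0],[0.5,0,0,12.2,0]]}}

```text
time: 5.95
tool_pos: [561.8, -335.0, 64.7]
eef_rot: [0.974, 0.229, -0.002, -0.002]
contact_force: [-0.1, -0.0, -0.9]
gripper_width: 43.9
```

Call:
{"op": "step_arm", "data": {"steps": [[0,0,0,0,0],[0,0,0,0,0],[0,0,0,0,0],[0,0,0,0,0],[0,0,0,0,0],[0,0,0,0,0],[0,0,0,0,0],[0,0,0,0,0]]}}

```text
time: 6.75
tool_pos: [562.4, -335.5, 65.8]
eef_rot: [0.974, 0.229, -0.001, -0.001]
contact_force: [-0.7, -0.4, 4.8]
gripper_width: 6.0
```

Call:
{"op": "step_arm", "data": {"steps": [[0,0,0,0,0],[0,0,0,-1,0],[0,0,0,-3,0],[0,0,0,-6,0],[0,0,0,-9,0],[0,0,0,-11,0],[0,0,0,-12,0],[0,0,0,-12,0]]}}

```text
time: 7.55
tool_pos: [562.9, -335.7, 187.0]
eef_rot: [0.974, 0.229, -0.0, -0.0]
contact_force: [0.3, -0.3, -3.7]
gripper_width: 6.1
```

```bash
python3 goto.py 563.8 -336.3 192 26.4; python3 -c "
from h import *
e,im,s=snap('wrist','w4')
e,im,s=snap('scene','s4'); p=proj(e,s['tool_pos']).astype(int);print(p)
cv2.imwrite('pics/s4c.png',cv2.resize(im[p[1]-60:p[1]+80,p[0]-80:p[0]+80,::-1],None,fx=4.5,fy=4.5,interpolation=cv2.INTER_CUBIC))"
```

```text
shift cm [ 0.06  0.1  -0.5 ] turn 0.001 | pos [ 562.9 -335.7  187. ] yaw 26.44 tilt 0.06 F [ 0.3 -0.3 -3.7] w 6.1 t 7.55 q6 0.52
[258 187]
```

View pics/w4.png

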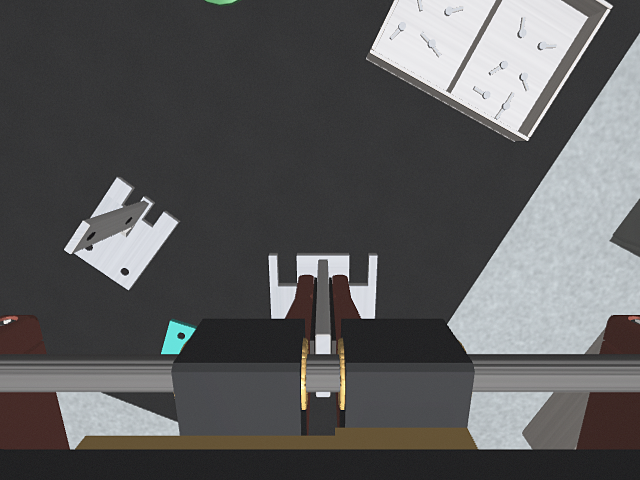

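View pics/s4c.png

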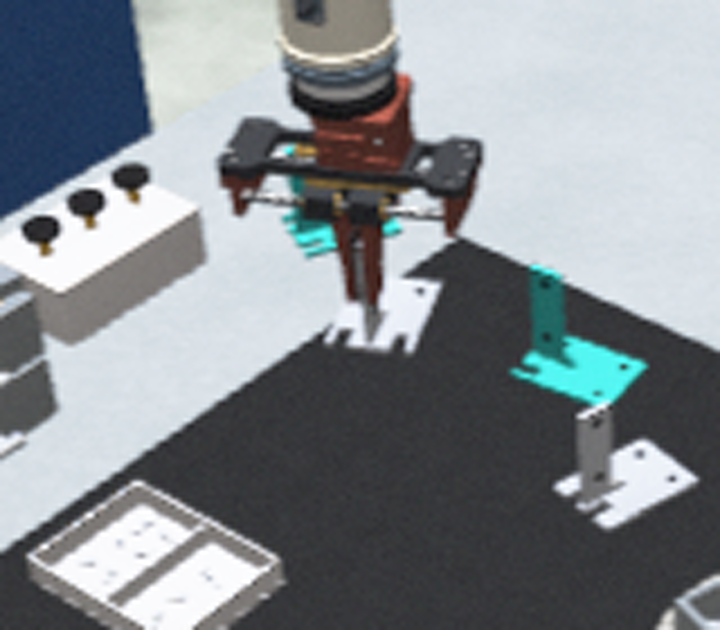

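Rigidly held, with no swing. My plan is to tilt it in the grip by pressing the plain edge against the shoe's end wall from outside, which acts about 67 mm below the pads. First I measure the shoe with the wrist camera.

```bash
python3 goto.py 466 69 250 -17
```

```text
shift cm [  9.37 -40.51  -6.45] turn 0.758 | pos [ 562.2 -335.3  184. ] yaw 26.44 tilt 0.3 F [ 0.3  0.7 -3.5] w 5.8 t 7.65 q6 0.52
```

Call:
{"op": "step_arm", "data": {"steps": [[0,0,-2,-2,0.1],[0,1,-6,-5,0.2],[0,9.4,-40.5,-6.4,0.758],[0,9.4,-40.5,-6.4,0.758],[0,9.4,-40.5,-6.4,0.758],[0,9.4,-40.5,-6.4,0.758],[0,9.4,-40.5,-6.4,0.758],[0,9.4,-40.5,-6.4,0.758]]}}

```text
time: 8.45
tool_pos: [477.7, 14.4, 244.9]
eef_rot: [0.989, -0.148, -0.004, -0.001]
contact_force: [0.6, 0.7, -2.1]
gripper_width: 6.1
```

```bash
python3 goto.py 466 69 250 -17
```

```text
shift cm [-2.72 -4.88 -0.48] turn -0.0 | pos [477.7  14.4 244.9] yaw -17.02 tilt 0.46 F [ 0.6  0.7 -2.1] w 6.1 t 8.45 q6 1.83
```

Call:
{"op": "step_arm", "data": {"steps": [[0,-2.7,-4.9,-0.5,0],[0,-2.7,-4.9,-0.5,0],[0,-2.7,-4.9,-0.5,0],[0,-2.7,-4.9,-0.5,0],[0,-2.7,-4.9,-0.5,0],[0,-2.7,-4.9,-0.5,0],[0,-2.7,-4.9,-0.5,0],[0,-2.7,-4.9,-0.5,0]]}}

```text
time: 9.25
tool_pos: [466.5, 68.5, 250.1]
eef_rot: [0.989, -0.149, -0.004, -0.001]
contact_force: [0.1, 0.4, -2.5]
gripper_width: 6.2
```

```bash
python3 goto.py 466 69 250 -17;python3 -c "
from h import *
e,im,s=snap('wrist','w5')
np.savez('w5.npz',K=e[0],R=e[1],t=e[2])
"
```

```text
shift cm [-0.06 -0.03  0.02] turn -0.002 | pos [466.5  68.5 250.1] yaw -17.1 tilt 0.46 F [ 0.1  0.4 -2.5] w 6.2 t 9.25 q6 1.94
```

View pics/w5.png

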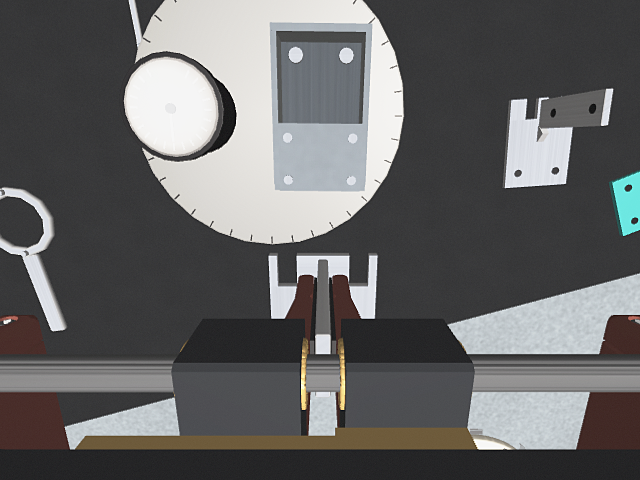

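```bash
python3 -c "
import cv2
a=cv2.imread('pics/w5.png'); cv2.imwrite('pics/w5c.png',cv2.resize(a[10:205,255:390],None,fx=3,fy=3,interpolation=cv2.INTER_CUBIC))"
```

```text
(no output)
```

View pics/w5c.png

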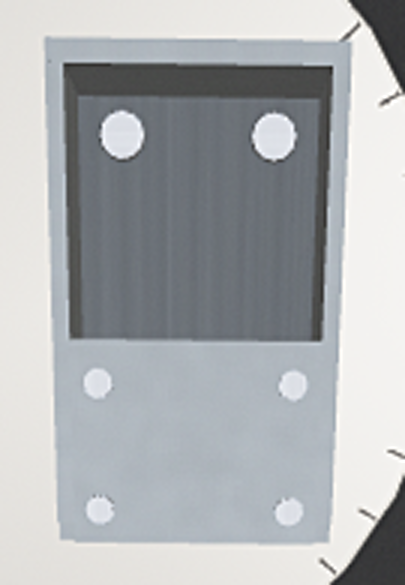

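Run:
```python
from h import *
np.set_printoptions(precision=1,suppress=True)
d=np.load('w5.npz'); e=(d['K'],d['R'],d['t'])
P=lambda x,y:(255+x/3,10+y/3)
W=dict(TL=(45,38),TR=(352,42),BR=(329,542),BL=(60,540),iTL=(63,65),iTR=(333,66),iBL=(69,340),iBR=(323,340))
for z in (66,70,74,78):
    X={k:plane(e,P(*v),z) for k,v in W.items()}
    n=lambda a,b:np.linalg.norm(X[a]-X[b])
    print(z,'w82',n('TL','TR'),n('BL','BR'),'w72',n('iTL','iTR'),n('iBL','iBR'),'L',n('TL','BL'),n('TR','BR'),'op70',n('iTL','iBL'),n('iTR','iBR'))
    ax=(X['TL']+X['TR']-X['BL']-X['BR']); yaw=np.degrees(np.arctan2(ax[1],ax[0])); u=ax/np.linalg.norm(ax)
    ce=(X['iBL']+X['iBR'])/2; ew=(X['iTL']+X['iTR'])/2
    print('  yaw',yaw,'home from cover',(ce+25*u)[:2],'from end',(ew-45*u)[:2], 'from outer', ((X['TL']+X['TR'])/2-51*u)[:2])
# floor from stud heads: separation 44
for z in (45,50,55): 
    a,b=plane(e,P(122,134),z),plane(e,P(274,136),z); print(z,np.linalg.norm(a-b),((a+b)/2)[:2])
# wrench/narrow positions baseline not needed
# scene/top triangulation with wrist
T=ext('top');S=ext('scene')
c2=lambda x,y:(200+x/5.5,190+y/5.5); c3=lambda x,y:(240+x/4.4,180+y/4.4)
for k,a,b in [('TL',(345,135),(462,413)),('TR',(503,187),(388,357)),('BR',(418,440),(535,285)),('BL',(256,392),(605,347))]:
    print(k,tri([e,T],[P(*W[k]),c2(*a)]),tri([e,S],[P(*W[k]),c3(*b)]))
```

```text
66 w82 84.35460435515229 83.73836807142351 w72 74.63003163893174 75.06347810325796 L 137.88254932058763 137.5366600679692 op70 72.18633797928594 71.93456119246278
  yaw -17.72174992842417 home from cover [575.4  37.1] from end [577.4  36.6] from outer [577.6  36.4]
70 w82 83.32917914416848 82.72043390643633 w72 73.72281956053847 74.15099699496959 L 136.20643165861904 135.86474707938555 op70 71.3088317492655 71.06011559282175
  yaw -17.721749928424174 home from cover [575.3  37.2] from end [576.4  36.8] from outer [576.5  36.7]
74 w82 82.30375393318462 81.70249974144917 w72 72.81560748214514 73.23851588668121 L 134.53031399665028 134.19283409080188 op70 70.43132551924495 70.18566999318082
  yaw -17.721749928424163 home from cover [575.1  37.2] from end [575.4  37.1] from outer [575.5  37. ]
78 w82 81.27832872220075 80.68456557646203 w72 71.90839540375183 72.3260347783929 L 132.85419633468152 132.5209211022182 op70 69.5538192892244 69.31122439354
  yaw -17.721749928424178 home from cover [575.   37.2] from end [574.5  37.4] from outer [574.4  37.3]
45 45.442006457243316 [607.8  26.8]
50 44.79293173370827 [606.8  27.1]
55 44.143857010173264 [605.8  27.4]
TL (array([641.9,  61.5,  52.2]), [array([0.6, 1.6]), array([-0. , -0.5])]) (array([633.1,  62.6,  81.5]), [array([-2.1,  2.7]), array([-0.8, -0.2])])
TR (array([611.6, -18.6,  67.9]), [array([0. , 1.8]), array([ 0.1, -0.5])]) (array([610.8, -15.8,  73.1]), [array([-2.2,  2.1]), array([-0.7, -0.3])])
BR (array([483.9,  21.2,  69.7]), [array([ 1.7, -1.5]), array([-0.7,  0.3])]) (array([482.6,  23.9,  70.1]), [array([-0.6,  0.7]), array([-0.3, -0. ])])
BL (array([507.8,  99.9,  68.6]), [array([ 2.5, -0.7]), array([-0.9, -0.1])]) (array([508.3, 101.6,  70.9]), [array([ 0.2, -0.3]), array([ 0.1, -0. ])])
```

```bash
cat > shoe.py <<'E'
import sys,subprocess,numpy as np
# args: home-frame x y, world z TCP
H=np.array([575.0,37.2]);a=np.radians(-17.7);x,y,z=map(float,sys.argv[1:4])
p=H+[x*np.cos(a)-y*np.sin(a),x*np.sin(a)+y*np.cos(a)]
from h import read_state
s=read_state();d=s['tool_pos'][:2]-H
print('now home-frame',np.round([d[0]*np.cos(a)+d[1]*np.sin(a),-d[0]*np.sin(a)+d[1]*np.cos(a),s['tool_pos'][2]],1))
subprocess.run(['python3','goto.py',str(p[0]),str(p[1]),str(z),'-17.7'])
E
python3 shoe.py 141 0 250
```

```text
shift cm [25.4  -0.03 -0.18] turn 0.011 | pos [466.4  68.7 250.2] yaw -17.08 tilt 0.46 F [ 0.3  0.1 -2.8] w 5.8 t 9.3 q6 1.94
now home-frame [-113.    -3.   250.2]
```

Call:
{"op": "step_arm", "data": {"steps": [[0,25.4,0,-0.2,0.011],[0,25.4,0,-0.2,0.011],[0,25.4,0,-0.2,0.011],[0,25.4,0,-0.2,0.011],[0,25.4,0,-0.2,0.011],[0,25.4,0,-0.2,0.011],[0,25.4,0,-0.2,0.011],[0,25.4,0,-0.2,0.011]]}}

```text
time: 10.1
tool_pos: [708.7, -5.6, 250.9]
eef_rot: [0.988, -0.154, -0.004, -0.001]
contact_force: [-0.3, -0.5, -1.9]
gripper_width: 5.8
```

```bash
python3 shoe.py 141 0 121
```

```text
shift cm [ 0.17 -0.   12.99] turn 0.0 | pos [708.7  -5.6 250.9] yaw -17.69 tilt 0.45 F [-0.3 -0.5 -1.9] w 5.8 t 10.1 q6 1.82
now home-frame [ 1.404e+02 -1.000e-01  2.509e+02]
```

Call:
{"op": "step_arm", "data": {"steps": [[0,0.2,0,3,0],[0,0.2,0,6,0],[0,0.2,0,9,0],[0,0.2,0,11.5,0],[0,0.2,0,12.6,0],[0,0.2,0,13,0],[0,0.2,0,13,0],[0,0.2,0,13,0]]}}

```text
time: 10.9
tool_pos: [710.3, -5.7, 123.7]
eef_rot: [0.988, -0.154, -0.002, -0.001]
contact_force: [0.4, -0.5, -2.8]
gripper_width: 6.0
```

```bash
python3 shoe.py 141 0 121; python3 -c "
from h import *
e,im,s=snap('scene','s6'); p=proj(e,s['tool_pos']).astype(int);print(p)
cv2.imwrite('pics/s6c.png',cv2.resize(im[p[1]-80:p[1]+60,p[0]-80:p[0]+80,::-1],None,fx=4.5,fy=4.5,interpolation=cv2.INTER_CUBIC))"
```

```text
shift cm [-0.09  0.02  0.27] turn 0.0 | pos [710.3  -5.7 123.7] yaw -17.69 tilt 0.25 F [ 0.4 -0.5 -2.8] w 6.0 t 10.9 q6 1.82
now home-frame [141.9   0.2 123.7]
[309 268]
```

View pics/s6c.png

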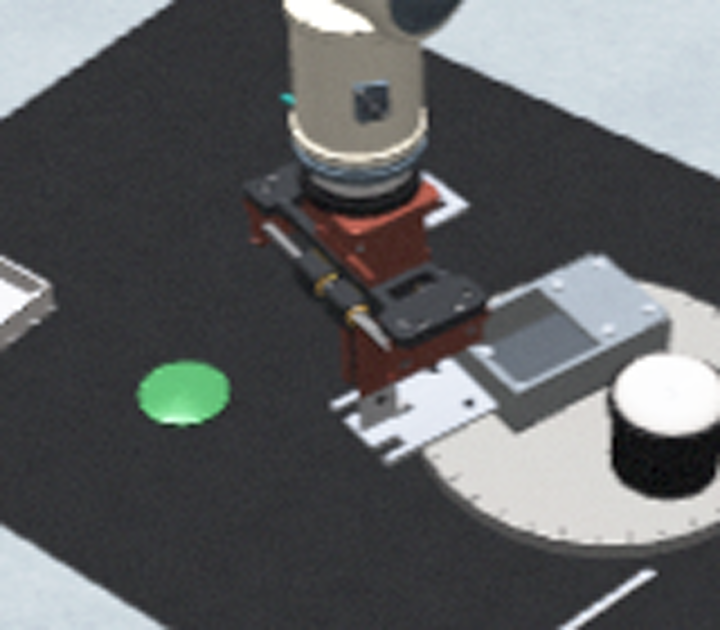

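Call:
{"op": "step_arm", "data": {"steps": [[0,-0.4,0.1,0.1,0],[0,-0.8,0,0.2,0],[0,-1.1,0,0,0],[0,-1.5,0,-0.4,0],[0,-1.9,0,-0.8,0],[0,-2.3,0,-1.2,0],[0,-2.5,0,-1.35,0],[0,-2.5,0,-1.35,0]]}}

```text
time: 11.75
tool_pos: [686.6, 1.8, 138.1]
eef_rot: [0.988, -0.154, -0.001, -0.001]
contact_force: [3.7, -1.8, -2.0]
gripper_width: 5.9
```

```bash
python3 shoe.py 117 0 137; python3 -c "
from h import *
e,im,s=snap('wrist','w7')
e,im,s=snap('scene','s7'); p=proj(e,s['tool_pos']).astype(int);print(p)
cv2.imwrite('pics/s7c.png',cv2.resize(im[p[1]-80:p[1]+60,p[0]-80:p[0]+80,::-1],None,fx=4.5,fy=4.5,interpolation=cv2.INTER_CUBIC))"
```

```text
shift cm [-0.01  0.02  0.11] turn 0.0 | pos [686.6   1.8 138.1] yaw -17.69 tilt 0.2 F [ 3.7 -1.8 -2. ] w 5.9 t 11.75 q6 1.83
now home-frame [117.1   0.2 138.1]
[316 261]
```

View pics/s7c.png

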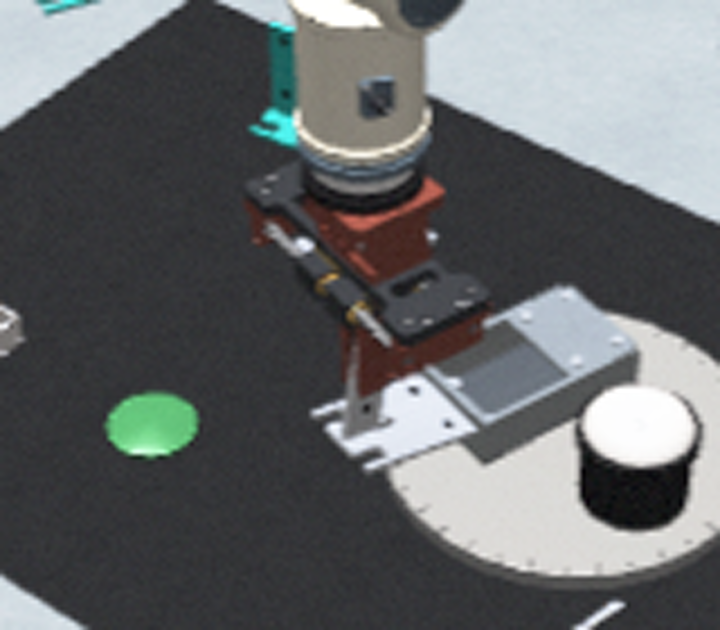

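View pics/w7.png

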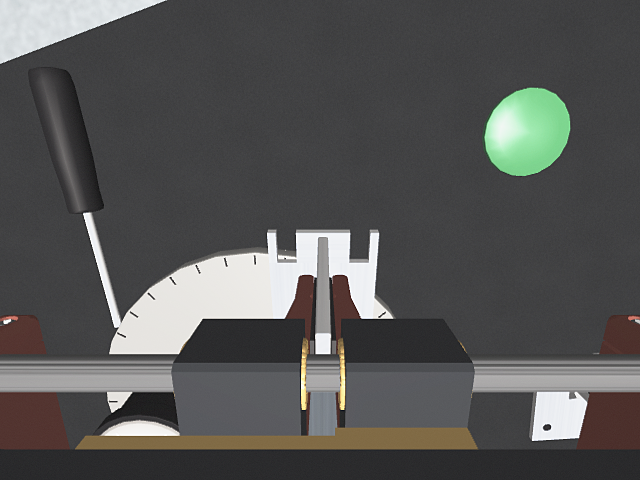

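```bash
cat > tilt.py <<'E'
from h import *
i=vision.camera_info('wrist');K=np.array([[i['fx'],0,i['cx']],[0,i['fy'],i['cy']],[0,0,1]]);C=np.linalg.inv(np.array(i['T_tool_cam']))
for th in range(0,44,3):
    t=np.radians(th);x=8*np.cos(t)+60*np.sin(t);z=8*np.sin(t)-60*np.cos(t)
    r=[]
    for y in(-33,33):
        c=K@(C@np.array([x,y,-z-2,1]))[:3]; r+=[*(c[:2]/c[2]).round(0)]
    print(th,r)
E
python3 tilt.py
```

```text
0 [np.float64(269.0), np.float64(256.0), np.float64(377.0), np.float64(255.0)]
3 [np.float64(268.0), np.float64(251.0), np.float64(378.0), np.float64(251.0)]
6 [np.float64(268.0), np.float64(246.0), np.float64(378.0), np.float64(246.0)]
9 [np.float64(268.0), np.float64(242.0), np.float64(379.0), np.float64(242.0)]
12 [np.float64(267.0), np.float64(237.0), np.float64(379.0), np.float64(237.0)]
15 [np.float64(267.0), np.float64(233.0), np.float64(380.0), np.float64(233.0)]
18 [np.float64(266.0), np.float64(229.0), np.float64(380.0), np.float64(229.0)]
21 [np.float64(265.0), np.float64(225.0), np.float64(381.0), np.float64(224.0)]
24 [np.float64(265.0), np.float64(220.0), np.float64(381.0), np.float64(220.0)]
27 [np.float64(264.0), np.float64(216.0), np.float64(382.0), np.float64(216.0)]
30 [np.float64(263.0), np.float64(213.0), np.float64(383.0), np.float64(213.0)]
33 [np.float64(263.0), np.float64(209.0), np.float64(384.0), np.float64(209.0)]
36 [np.float64(262.0), np.float64(205.0), np.float64(385.0), np.float64(205.0)]
39 [np.float64(261.0), np.float64(202.0), np.float64(385.0), np.float64(202.0)]
42 [np.float64(260.0), np.float64(199.0), np.float64(386.0), np.float64(199.0)]
```

The notched edge sits at row 231, so the tilt is about 16° and the method works. Continuing to about 30°.

Call:
{"op": "step_arm", "data": {"steps": [[0,-0.4,0,-0.3,0],[0,-0.8,0,-0.6,0],[0,-1.2,0,-0.9,0],[0,-1.6,0,-1.1,0],[0,-2.0,0,-1.3,0],[0,-2.3,0,-1.45,0],[0,-2.3,0,-1.45,0],[0,-2.3,0,-1.45,0]]}}

```text
time: 12.65
tool_pos: [664.4, 8.9, 152.5]
eef_rot: [0.988, -0.154, -0.002, -0.001]
contact_force: [1.4, -0.6, -2.1]
gripper_width: 5.9
```

```bash
python3 shoe.py 117 0 137; python3 -c "
from h import *
e,im,s=snap('wrist','w8')
cv2.imwrite('pics/w8c.png',cv2.resize(im[190:330,240:400,::-1],None,fx=4,fy=4,interpolation=cv2.INTER_CUBIC))"
```

```text
shift cm [2.33 0.03 1.54] turn 0.0 | pos [664.4   8.9 152.5] yaw -17.68 tilt 0.27 F [ 1.4 -0.6 -2.1] w 5.9 t 12.65 q6 1.84
now home-frame [ 93.8   0.3 152.5]
```

View pics/w8c.png

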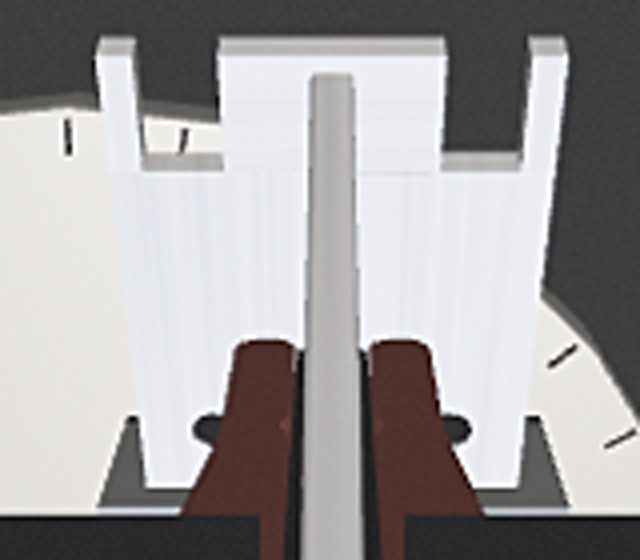

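```bash
cat > pnp.py <<'E'
from h import *
def pose(pts,verbose=True):
    # pts: list of ((bx,by,bz),(u,v)) -> bracket pose in tool frame
    i=vision.camera_info('wrist');K=np.array([[i['fx'],0,i['cx']],[0,i['fy'],i['cy']],[0,0,1]]);C=np.array(i['T_tool_cam'])
    o=np.array([p[0] for p in pts],float);u=np.array([p[1] for p in pts],float)
    ok,r,t=cv2.solvePnP(o,u,K,None)
    pr=cv2.projectPoints(o,r,t,K,None)[0][:,0]-u
    R=C[:3,:3]@cv2.Rodrigues(r)[0];T=C[:3,:3]@t[:,0]+C[:3,3]
    if verbose: print('foot origin tool',T.round(1),'x axis',R[:,0].round(3),'pitch',np.degrees(np.arcsin(-R[2,0])).round(1),'yaw',np.degrees(np.arctan2(R[1,0],R[0,0])).round(1),'roll',np.degrees(np.arcsin(R[2,1])).round(1),'rms',np.sqrt((pr**2).mean()).round(2))
    return R,T
E
python3 - <<'E'
from pnp import *
q=lambda x,y:(240+x/4-.4,190+y/4-.4)
P=[((45,33,5),q(98,55)),((45,28,5),q(134,55)),((25,28,5),q(142,170)),((25,16,5),q(222,170)),((45,16,5),q(219,55)),
((45,-16,5),q(446,55)),((25,-16,5),q(441,170)),((25,-28,5),q(521,170)),((45,-28,5),q(529,55)),((45,-33,5),q(567,55)),((-45,33,5),q(148,488)),((-45,-33,5),q(520,488))]
R,T=pose(P)
for b in [(-45,0,5),(-45,0,0),(45,0,0),(45,0,5),(15,0,5),(15,0,92),(43,0,92),(29,0,65)]: print(b,(R@np.array(b)+T).round(1))
E
```

```text
foot origin tool [ 1.2 -0.2 71.6] x axis [ 0.932 -0.003 -0.362] pitch 21.2 yaw -0.2 roll 0.3 rms 0.29
(-45, 0, 5) [-42.6  -0.1  83.2]
(-45, 0, 0) [-40.8  -0.1  87.9]
(45, 0, 0) [43.1 -0.3 55.3]
(45, 0, 5) [41.3 -0.3 50.6]
(15, 0, 5) [13.3 -0.3 61.5]
(15, 0, 92) [-18.1  -0.7 -19.6]
(43, 0, 92) [  8.   -0.8 -29.8]
(29, 0, 65) [ 4.7 -0.6  0.5]
```

PnP gives a tilt of 21°, laterally centred (-0.2 mm), and the bracket held over the whole pad. That is enough to enter. Lifting over the end wall.

Call:
{"op": "step_arm", "data": {"steps": [[0,0.8,0,0,0],[0,0.8,0,-1.3,0],[0,0.8,0,-2.4,0],[0,-0.5,0,-2.6,0],[0,-3,0,-2.6,0],[0,-5.5,0,-2.6,0],[0,-7.1,0,-2.5,0],[0,-7.1,0,-2.4,0]]}}

```text
time: 13.5
tool_pos: [596.0, 31.2, 178.9]
eef_rot: [0.988, -0.153, -0.001, -0.002]
contact_force: [0.3, -0.2, -2.8]
gripper_width: 6.1
```

```bash
python3 shoe.py 22.8 0 146; python3 -c "
from h import *
e,im,s=snap('wrist','w9')
cv2.imwrite('pics/w9c.png',cv2.resize(im[180:330,240:400,::-1],None,fx=4,fy=4,interpolation=cv2.INTER_CUBIC))
e,im,s=snap('scene','s9'); p=proj(e,s['tool_pos']).astype(int);print(p)
cv2.imwrite('pics/s9c.png',cv2.resize(im[p[1]-60:p[1]+60,p[0]-80:p[0]+80,::-1],None,fx=4.5,fy=4.5,interpolation=cv2.INTER_CUBIC))"
```

```text
shift cm [0.1  0.07 3.29] turn 0.001 | pos [596.   31.2 178.9] yaw -17.62 tilt 0.23 F [ 0.3 -0.2 -2.8] w 6.1 t 13.5 q6 1.87
now home-frame [ 21.9   0.7 178.9]
[343 238]
```

View pics/w9c.png

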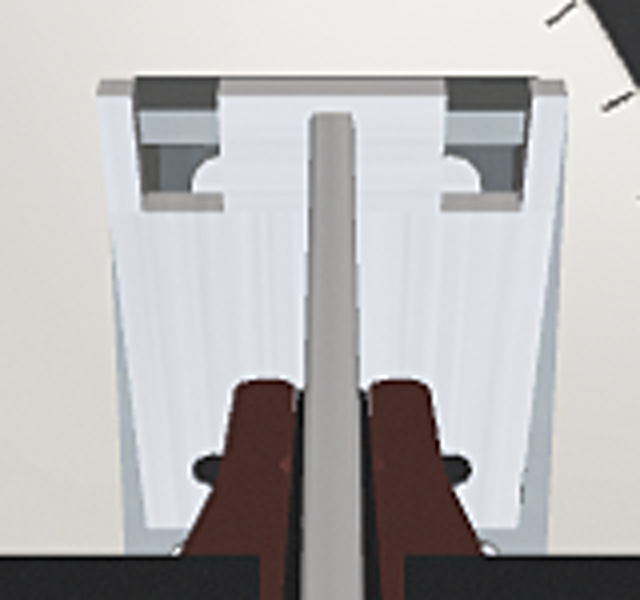

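View pics/s9c.png

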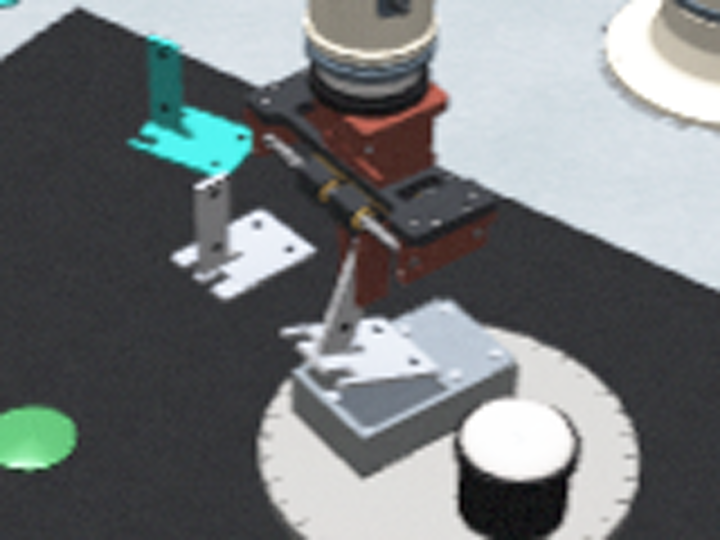

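Call:
{"op": "step_arm", "data": {"steps": [[0,0.2,0.07,0,0],[0,0.2,0.07,0.6,0],[0,0.2,0.07,1.3,0],[0,0.2,0.07,2.0,0],[0,0.2,0.07,2.6,0],[0,0.2,0.07,3.1,0],[0,0.2,0.07,3.3,0],[0,0.2,0.07,3.3,0]]}}

```text
time: 14.4
tool_pos: [598.8, 29.2, 144.4]
eef_rot: [0.988, -0.154, -0.002, -0.001]
contact_force: [-0.1, 0.0, -2.8]
gripper_width: 5.4
```

```bash
python3 shoe.py 2.8 0 140; python3 -c "
from h import *
e,im,s=snap('wrist','w10')
cv2.imwrite('pics/w10c.png',cv2.resize(im[180:330,240:400,::-1],None,fx=4,fy=4,interpolation=cv2.INTER_CUBIC))"
```

```text
shift cm [-2.22 -0.04  0.44] turn 0.001 | pos [598.8  29.2 144.4] yaw -17.67 tilt 0.24 F [-0.1  0.  -2.8] w 5.4 t 14.4 q6 1.87
now home-frame [ 25.1  -0.4 144.4]
```

View pics/w10c.png

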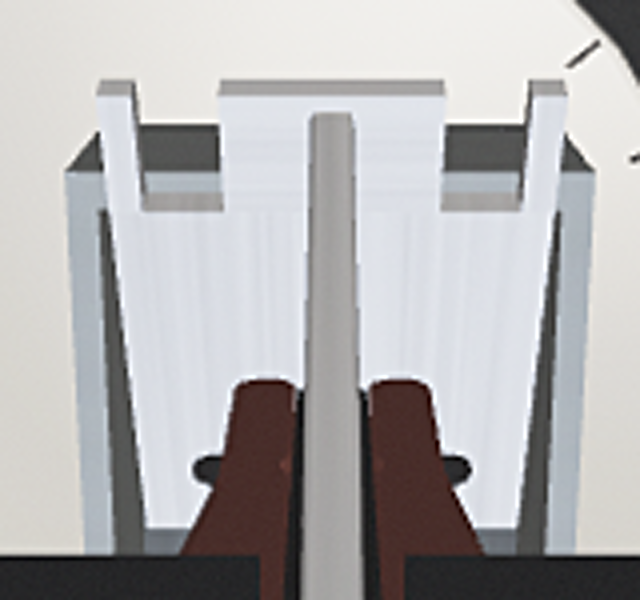

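Call:
{"op": "step_arm", "data": {"steps": [[0,-0.8,0,0,0],[0,-1.6,0,0,0],[0,-2.3,0,0.2,0],[0,-3.0,0,0.7,0],[0,-3.7,0,1.0,0],[0,-4.5,0,1.15,0],[0,-5.2,0,1.15,0],[0,-5.4,0,1.15,0]]}}

```text
time: 15.25
tool_pos: [546.8, 46.0, 133.7]
eef_rot: [0.988, -0.153, -0.001, -0.001]
contact_force: [0.1, 0.1, -3.4]
gripper_width: 5.6
```

```bash
python3 shoe.py -1 0 105; python3 -c "
from h import *
e,im,s=snap('wrist','w11')
cv2.imwrite('pics/w11c.png',cv2.resize(im[180:330,240:400,::-1],None,fx=4,fy=4,interpolation=cv2.INTER_CUBIC))"
```

```text
shift cm [ 2.86 -0.01  2.86] turn 0.001 | pos [546.8  46.  133.7] yaw -17.65 tilt 0.21 F [ 0.1  0.1 -3.4] w 5.6 t 15.25 q6 1.9
now home-frame [-29.6  -0.2 133.7]
```

View pics/w11c.png

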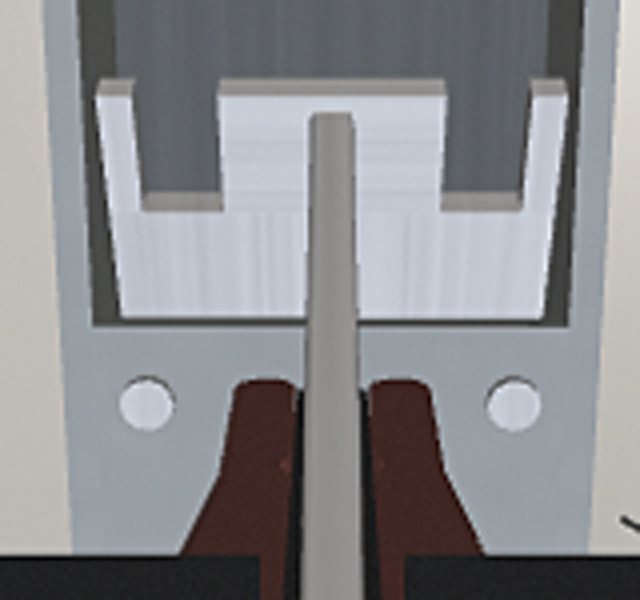

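Call:
{"op": "step_arm", "data": {"steps": [[0,0,0,0.3,0],[0,0.2,0,0.5,0],[0,0.5,0,0.75,0],[0,0.9,0,1.0,0],[0,1.2,0,1.2,0],[0,1.6,0,1.45,0],[0,1.9,0,1.65,0],[0,1.9,0,1.65,0]]}}

```text
time: 16.1
tool_pos: [566.9, 39.8, 119.0]
eef_rot: [0.988, -0.154, 0.001, -0.002]
contact_force: [1.4, -1.0, 3.4]
gripper_width: 6.1
```

```bash
python3 shoe.py -1 0 109; python3 -c "
from h import *
e,im,s=snap('wrist','w12')
cv2.imwrite('pics/w12c.png',cv2.resize(im[180:330,240:400,::-1],None,fx=4,fy=4,interpolation=cv2.INTER_CUBIC))"
```

```text
shift cm [0.75 0.   1.  ] turn 0.0 | pos [566.9  39.8 119. ] yaw -17.68 tilt 0.22 F [ 1.4 -1.   3.4] w 6.1 t 16.1 q6 1.89
now home-frame [ -8.5  -0.  119. ]
```

View pics/w12c.png

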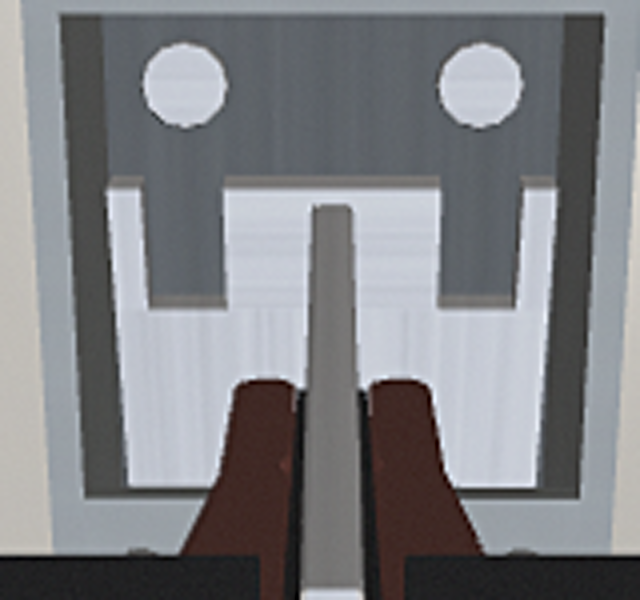

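Run:
```python
from pnp import *
q=lambda x,y:(240+x/4-.4,180+y/4-.4)
P=[((45,33,5),q(107,189)),((45,28,5),q(142,189)),((25,28,5),q(150,309)),((25,16,5),q(226,309)),((45,16,5),q(223,188)),
((45,-16,5),q(441,188)),((25,-16,5),q(438,309)),((25,-28,5),q(516,309)),((45,-28,5),q(523,188)),((45,-33,5),q(557,188))]
R,T=pose(P)
for b in [(-45,0,0),(45,0,0)]: print(b,(R@np.array(b)+T).round(1))
```

```text
foot origin tool [-17.   -0.1  67.9] x axis [ 0.987 -0.004 -0.161] pitch 9.3 yaw -0.2 roll 0.4 rms 0.13
(-45, 0, 0) [-61.4   0.   75.1]
(45, 0, 0) [27.4 -0.3 60.6]
```

Call:
{"op": "step_arm", "data": {"steps": [[0,0.2,0,0.2,0],[0,0.4,0,0.4,0],[0,0.6,0,0.55,0],[0,0.8,0,0.7,0],[0,0.95,0,0.85,0],[0,1.1,0,1.0,0],[0,1.15,0,1.1,0],[0,1.15,0,1.15,0]]}}

```text
time: 16.95
tool_pos: [579.2, 36.0, 108.6]
eef_rot: [0.988, -0.154, 0.003, -0.002]
contact_force: [2.0, -0.6, 5.8]
gripper_width: 6.1
```

```bash
python3 shoe.py -1 0 109; python3 -c "
from h import *
e,im,s=snap('wrist','w13')
cv2.imwrite('pics/w13c.png',cv2.resize(im[180:330,240:400,::-1],None,fx=4,fy=4,interpolation=cv2.INTER_CUBIC))"
```

```text
shift cm [-0.54  0.01 -0.04] turn 0.0 | pos [579.2  36.  108.6] yaw -17.69 tilt 0.38 F [ 2.  -0.6  5.8] w 6.1 t 16.95 q6 1.88
now home-frame [4.400e+00 1.000e-01 1.086e+02]
```

View pics/w13c.png

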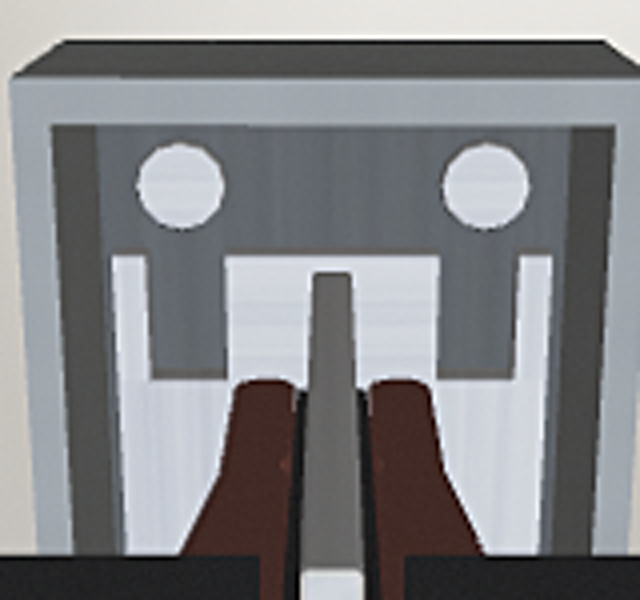

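Nearly flat, with the notched edge (crop row 255) clear of the stud heads (row 228). Releasing.

Call:
{"op": "step_arm", "data": {"steps": [[0.4,0,0,0,0],[0.4,0,0,0,0],[0.4,0,0,0,0],[0.4,0,0,0,0],[0.4,0,0,0,0],[0.4,0,0,0,0],[0.4,0,0,0,0],[0.4,0,0,0,0]]}}

```text
time: 17.8
tool_pos: [579.2, 36.0, 108.6]
eef_rot: [0.988, -0.154, 0.003, -0.002]
contact_force: [0.3, -0.7, 0.6]
gripper_width: 35.1
```

```bash
python3 shoe.py -1 0 109; python3 -c "
from h import *
e,im,s=snap('wrist','w14')
cv2.imwrite('pics/w14c.png',cv2.resize(im[180:330,240:400,::-1],None,fx=4,fy=4,interpolation=cv2.INTER_CUBIC))"
```

```text
shift cm [-0.54  0.01 -0.04] turn 0.0 | pos [579.2  36.  108.6] yaw -17.69 tilt 0.38 F [ 0.3 -0.7  0.6] w 35.1 t 17.8 q6 1.88
now home-frame [4.400e+00 1.000e-01 1.086e+02]
```

View pics/w14c.png

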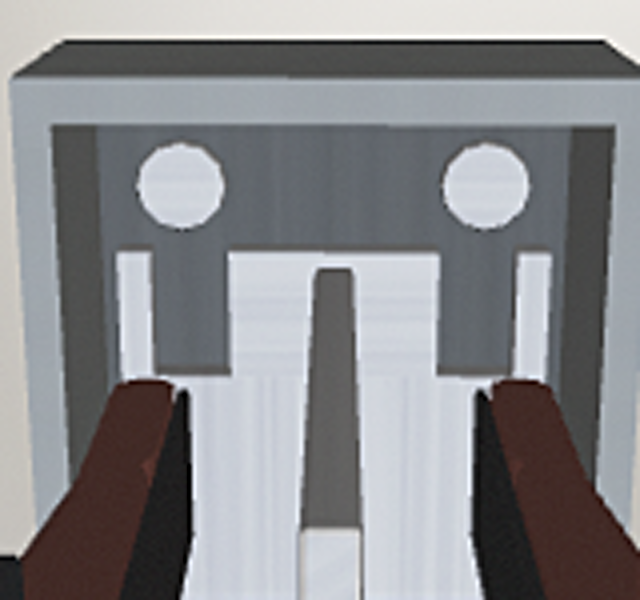

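Run:
```python
from pnp import *
q=lambda x,y:(240+x/4-.4,180+y/4-.4)
P=[((45,33,5),q(117,252)),((45,28,5),q(151,252)),((25,28,5),q(155,376)),((25,16,5),q(231,376)),((45,16,5),q(228,252)),
((45,-16,5),q(440,252)),((25,-16,5),q(437,376)),((25,-28,5),q(512,376)),((45,-28,5),q(518,252)),((45,-33,5),q(552,252)),((15,3,92),q(303,528)),((15,-3,92),q(360,528)),((43,3,92),q(316,270)),((43,-3,92),q(353,270))]
R,T=pose(P); s=read_state()
print('foot home x', 4.4+T[0],'z',s['tool_pos'][2]-T[2])
print(plane(ext('wrist'),q(181,187),56),plane(ext('wrist'),q(486,187),56))
e=ext('wrist');print((plane(e,q(181,187),55.5)+plane(e,q(486,187),55.5))/2, 'notch edge',plane(e,q(334,252),47),'endwall top inner',plane(e,q(334,126),76))
```

```text
foot origin tool [-32.6  -0.1  64.6] x axis [0.956 0.003 0.294] pitch -17.1 yaw 0.2 roll 0.2 rms 1.87
foot home x -28.236279046056985 z 43.994812196626654
[612.44017823  48.86741173  56.        ] [599.05688222   6.86126936  56.        ]
[605.6367601   27.90150664  55.5       ] notch edge [593.9826027  31.5569285  47.       ] endwall top inner [617.86014197  23.86190772  76.        ]
```

Run:
```python
from pnp import *
q=lambda x,y:(240+x/4-.4,180+y/4-.4)
P=[((45,33,5),q(117,252)),((45,28,5),q(151,252)),((25,28,5),q(155,376)),((25,16,5),q(231,376)),((45,16,5),q(228,252)),
((45,-16,5),q(440,252)),((25,-16,5),q(437,376)),((25,-28,5),q(512,376)),((45,-28,5),q(518,252)),((45,-33,5),q(552,252)),((43,3,92),q(301,528)),((43,-3,92),q(361,528)),((43,3,5),q(316,269)),((43,-3,5),q(353,269))]
R,T=pose(P); s=read_state()
print('foot home x', 4.4+T[0],'z',s['tool_pos'][2]-T[2])
```

```text
foot origin tool [-29.8   0.   65.4] x axis [1.    0.    0.007] pitch -0.4 yaw 0.0 roll 0.3 rms 0.33
foot home x -25.410302882933983 z 43.19210873945907
```

The bracket lies flat at home x ≈ -25.4 mm, y ≈ 0, yaw ≈ 0 and is released. I regrip the web for a straight slide to the end wall.

Call:
{"op": "step_arm", "data": {"steps": [[0,0,0,0,0],[0,0,0,0,0],[0,0,0,0,0],[0,0,0,0,0],[0,0,0,0,0],[0,0,0,0,0],[0,0,0,0,0],[0,0,0,0,0]]}}

```text
time: 18.65
tool_pos: [579.2, 35.9, 108.7]
eef_rot: [0.988, -0.154, 0.003, -0.002]
contact_force: [0.1, -0.9, 0.3]
gripper_width: 6.0
```

Call:
{"op": "step_arm", "data": {"steps": [[0,0.3,0,0,0],[0,0.6,0,0,0],[0,0.9,0,0,0],[0,1.2,0,0,0],[0,1.5,0,0,0],[0,1.8,0,0,0],[0,2.0,0,0,0],[0,2.0,0,0,0]]}}

```text
time: 19.45
tool_pos: [598.7, 29.6, 108.7]
eef_rot: [0.988, -0.154, 0.003, -0.002]
contact_force: [0.3, -0.0, 0.1]
gripper_width: 5.8
```

```bash
python3 shoe.py 30 0 109; python3 -c "
from h import *
e,im,s=snap('wrist','w15')
cv2.imwrite('pics/w15c.png',cv2.resize(im[180:330,240:400,::-1],None,fx=4,fy=4,interpolation=cv2.INTER_CUBIC))"
```

```text
shift cm [ 0.51  0.   -0.02] turn 0.0 | pos [598.7  29.6 108.7] yaw -17.7 tilt 0.41 F [ 0.3 -0.   0.1] w 5.8 t 19.45 q6 1.87
now home-frame [ 24.9   0.  108.7]
```

View pics/w15c.png

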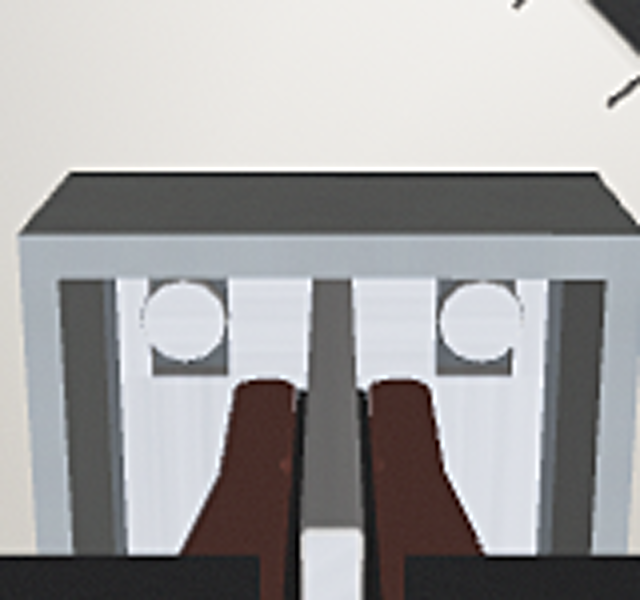

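Call:
{"op": "step_arm", "data": {"steps": [[0,0.1,0,0,0],[0,0.2,0,0,0],[0,0.3,0,0,0],[0,0.4,0,0,0],[0,0.5,0,0,0],[0,0.6,0,0,0],[0,0.65,0,0,0],[0,0.65,0,0,0]]}}

```text
time: 20.3
tool_pos: [603.5, 28.2, 108.7]
eef_rot: [0.988, -0.154, 0.001, -0.002]
contact_force: [-7.5, 2.7, 3.2]
gripper_width: 5.8
```

```bash
python3 shoe.py 30 0 109; python3 -c "
from h import *
e,im,s=snap('wrist','w16')
cv2.imwrite('pics/w16c.png',cv2.resize(im[180:330,240:400,::-1],None,fx=4,fy=4,interpolation=cv2.INTER_CUBIC))"
```

```text
shift cm [ 0.01  0.01 -0.03] turn 0.0 | pos [603.5  28.2 108.7] yaw -17.67 tilt 0.25 F [-7.5  2.7  3.2] w 5.8 t 20.3 q6 1.87
now home-frame [2.990e+01 1.000e-01 1.087e+02]
```

View pics/w16c.png

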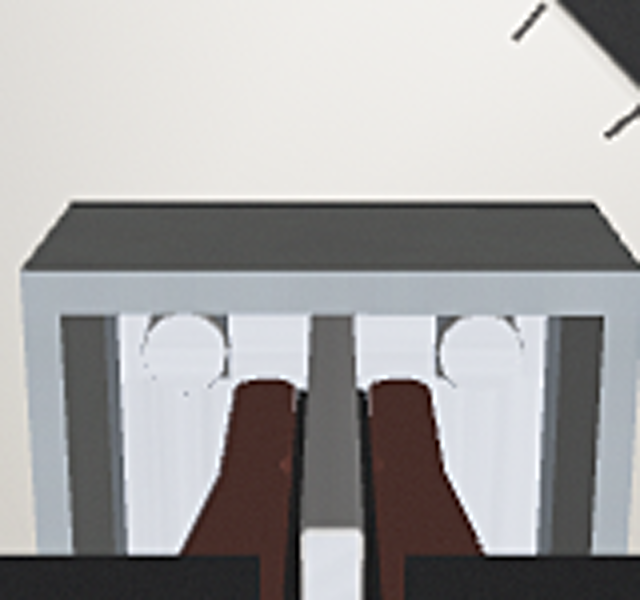

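End-wall contact is felt (8 N) at x ≈ 0. Releasing, then lifting straight up.

Call:
{"op": "step_arm", "data": {"steps": [[0.4,0,0,0,0],[0.4,0,0,0,0],[0.4,0,0,0,0],[0.4,0,0,0,0],[0.4,0,0,0,0],[0.4,0,0,0,0],[0.4,0,0,0,0],[0.4,0,0,0,0]]}}

```text
time: 21.15
tool_pos: [603.5, 28.1, 108.7]
eef_rot: [0.988, -0.154, 0.002, -0.002]
contact_force: [-0.4, -0.3, 0.3]
gripper_width: 35.3
```

Call:
{"op": "step_arm", "data": {"steps": [[0.4,0,0,-1,0],[0.4,0,0,-3,0],[0.4,0,0,-6,0],[0.4,0,0,-9,0],[0.4,0,0,-12,0],[0.4,0,0,-14,0],[0.4,0,0,-14,0],[0.4,0,0,-14,0]]}}

```text
time: 21.95
tool_pos: [603.2, 27.8, 248.8]
eef_rot: [0.988, -0.154, 0.002, -0.002]
contact_force: [0.4, 0.2, -0.6]
gripper_width: 35.2
```

```bash
python3 shoe.py -70 0 250
```

```text
shift cm [-9.97 -0.05 -0.15] turn 0.001 | pos [603.2  27.8 248.8] yaw -17.67 tilt 0.29 F [ 0.4  0.2 -0.6] w 35.2 t 21.95 q6 1.87
now home-frame [ 29.7  -0.4 248.8]
```

Retreat along -x so the wrist camera can see the shoe.

Call:
{"op": "step_arm", "data": {"steps": [[0.4,-10,0,0,0],[0.4,-10,0,0,0],[0.4,-10,0,0,0],[0.4,-10,0,0,0],[0.4,-10,0,0,0],[0.4,-10,0,0,0],[0.4,-10,0,0,0],[0.4,-10,0,0,0]]}}

```text
time: 22.75
tool_pos: [508.5, 57.9, 248.3]
eef_rot: [0.988, -0.154, 0.002, -0.002]
contact_force: [0.7, 0.4, -0.7]
gripper_width: 35.3
```

```bash
python3 shoe.py -70 0 250; python3 -c "
from h import *
e,im,s=snap('wrist','w17');np.savez('w17.npz',K=e[0],R=e[1],t=e[2])
cv2.imwrite('pics/w17c.png',cv2.resize(im[0:240,230:420,::-1],None,fx=3,fy=2.5 and 3,interpolation=cv2.INTER_CUBIC)[:600])
e,im,s=snap('top','t17');e,im,s=snap('scene','s17')
cv2.imwrite('pics/s17c.png',cv2.resize(im[180:310,240:420,::-1],None,fx=4.4,fy=4.4,interpolation=cv2.INTER_CUBIC))"
```

```text
shift cm [-0.03 -0.06 -0.17] turn -0.0 | pos [508.5  57.9 248.3] yaw -17.7 tilt 0.26 F [ 0.7  0.4 -0.7] w 35.3 t 22.75 q6 1.93
now home-frame [-69.7  -0.5 248.3]
```

View pics/w17c.png

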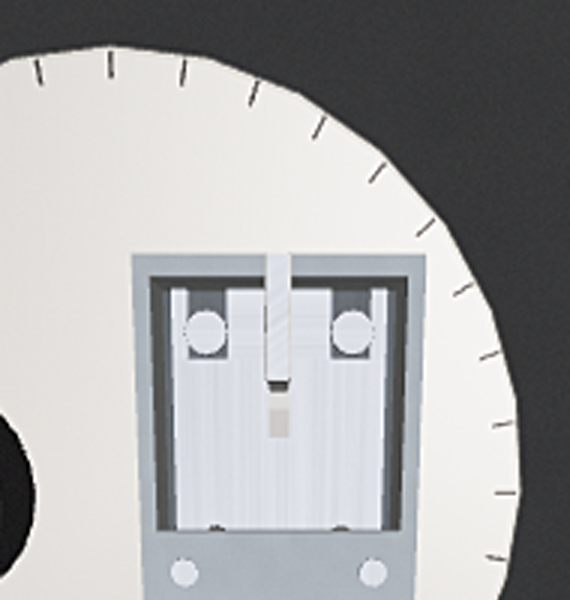

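View pics/s17c.png

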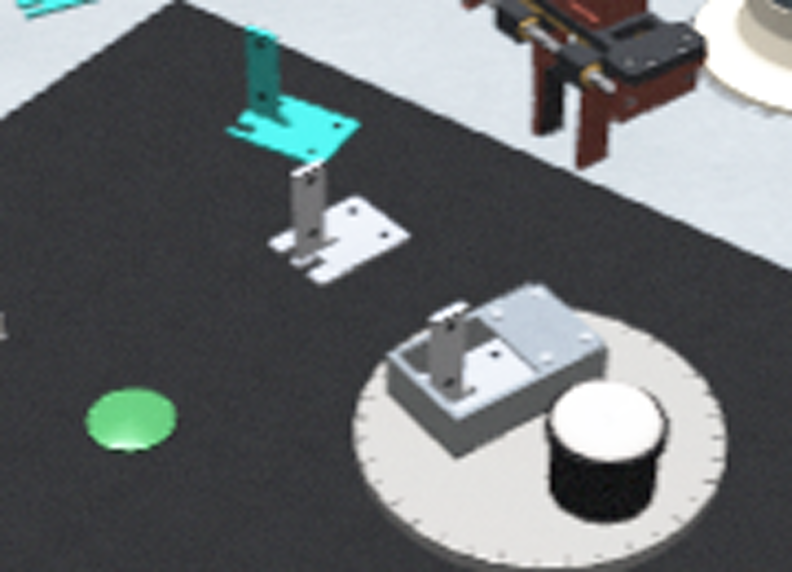

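View pics/t17.png

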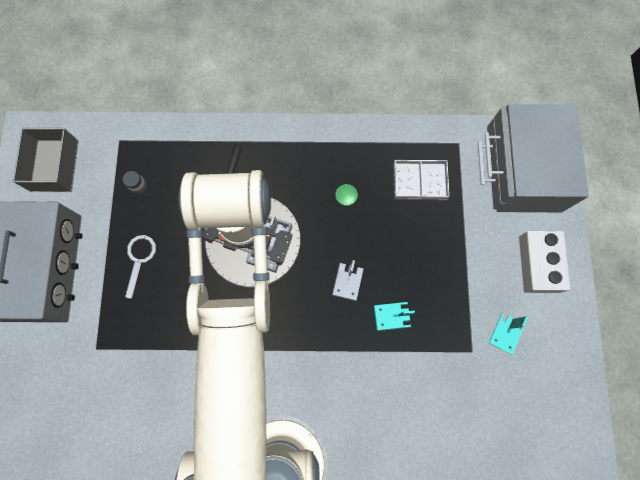

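Run:
```python
from h import *
np.set_printoptions(precision=1,suppress=True)
d=np.load('w17.npz'); e=(d['K'],d['R'],d['t']); q=lambda x,y:(230+x/3-.33,y/3-.33)
a=np.radians(-17.7); u=np.array([np.cos(a),np.sin(a)]);v=np.array([-u[1],u[0]]);H=np.array([575,37.2])
def hf(p,z): X=plane(e,p,z)[:2]-H; return np.array([X@u,X@v])
for z0 in (42,43):
  print('studs',hf(q(206,332),z0+13.5),hf(q(352,332),z0+13.5))
  print('notch bottoms y',hf(q(188,359),z0+5),hf(q(227,359),z0+5),hf(q(332,358),z0+5),hf(q(371,358),z0+5))
  print('foot sides', hf(q(171,289),z0+5),hf(q(387,289),z0+5),'cover edge',hf(q(155,531),z0+34),hf(q(400,531),z0+34), 'wall in',hf(q(150,277),z0+34),hf(q(408,277),z0+34))
```

```text
studs [32.3 22.3] [ 32.3 -21.7]
notch bottoms y [25.1 28.6] [25.1 16.5] [ 25.4 -16.1] [ 25.4 -28.3]
foot sides [45.4 33.3] [ 45.3 -32.7] cover edge [-25.   37.1] [-25.  -35.7] wall in [45.2 36.3] [ 45.1 -35.8]
studs [32.2 22.2] [ 32.2 -21.6]
notch bottoms y [25.  28.5] [25.  16.4] [ 25.3 -16.1] [ 25.3 -28.2]
foot sides [45.3 33.2] [ 45.2 -32.6] cover edge [-24.9  37. ] [-24.9 -35.6] wall in [45.  36.2] [ 45.  -35.7]
```

The bracket is home: notch bottoms at x ≈ 25 (expected 25), studs at 32.3 and foot sides at +33.3 and -32.7. Nothing else in view has moved. Handing in.

```bash
python3 -c "
from station import *
print(workorder.hand_in())"
```

```text
the job is handed in; nothing more can be done
None
```

The wide steel bracket is home in the shoe and released, and I handed the job in at about 23 s of the 58 s. The hand-in gives no verdict, so what follows rests on my own camera measurements.

- **Tilting:** The tool can only turn about its own z axis, and the bracket did not swing in the grip. I pressed its plain edge against the outside of the end wall, which tilted it about 21° between the pads. I then fed it plain edge first under the cover and laid it flat.
- **Released before sliding:** With the fingers open it lay at x ≈ -25.4 mm, y ≈ 0 and pitch -0.4°, clear of the studs. It stayed like that for more than 0.2 s.
- **Sliding home:** I regripped the web and drew the bracket in +x until the end wall pushed back at about 8 N. Then I let go and backed off.
- **Final checks:** The notch bottoms are at x ≈ 25 mm, where they should be when home, with the studs at 32.3 mm. The foot is centred to about 0.3 mm.
- **Other objects:** The narrow bracket, lens and wrench look unmoved in the last views. The arm hid most of the screwdriver and the indicator in the last top view. The scene view shows the indicator in place, and I never moved near the screwdriver.
- **What went wrong:** The first lift started before the fingers had fully closed and came up empty. The bracket did not move, and the second grasp held.
- **Disagreement:** Shoe height estimates differed by 1–2 mm between views, within calibration.

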